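# Clamp a rock core plug in the rack-and-pinion core vice

### The job

Take the red sandstone core plug from the rack and lay it in the cradle of the core vice, between the ram and the end stop. Then drive the ram with the star wheel, clockwise as seen from above, by pushing one spoke after another with the side of the gripper, until the plug is nipped firmly against the end stop and the wheel has become clearly stiffer, but stop short of forcing it: the rock cracks if squeezed hard. Do not push the ram itself, and leave the other things where they are.

Things in the scene. Friction and masses are not known exactly. Their poses are not given: they have to be found in the camera images.
- core_red_centre (a point): Centre of the loose red-brown sandstone core plug, a cylinder of 25 mm diameter and 50 mm length, 40 to 85 g, lying along its local x on one of three rack places, its axis 36 mm above the table. There is room for fingers down both its sides. Brittle: more than 50 N endwise cracks it.
- core_dark_centre (a point): Centre of a near-black shale plug of the same size, on the rack; leave it.
- core_pale_centre (a point): Centre of a cream limestone plug of the same size, on the rack; leave it.
- rack: Fixed low grey rack, base 230 x 55 x 8 mm, long side along its local x, origin under its centre. Three places in a line at local x = -70, 0 and 70 mm; the plugs lie along local x on supports only 20 mm wide.
- cradle_mid (a point): Where to lay the plug's centre: over the middle of the cradle, 55 mm above the table, which is the height of the resting plug's axis (35 mm above the bed). Axes are the vice's: lay the plug along local y (ram at +y, end stop at -y). The cradle is two rods, 20 mm wide in all, so fingers fit on both sides. The ram slides the plug to the stop with hardly any force before nipping it.
- ram_nose (a point): Tip of the ram's round brass nose (20 mm diameter), on the plug's axis line; it moves along the vice's local -y as the wheel turns clockwise. The nose is sprung: once the plug is tight against the stop, each further mm of ram travel (0.1 rad of wheel) adds roughly 10 N of squeeze.
- hub (a point): Centre of the star wheel on its upright axis, at the spokes' mid height (105 mm above the table). Turns with the wheel; local x points along a spoke. Five spokes 72 degrees apart, 10 mm thick, out to 66 mm, with black balls of 22 mm diameter centred at 70 mm. Hub 42 mm in diameter, 20 mm above the spokes' mid height. Collar of 56 mm diameter below, up to 95 mm above the table.
- star (a joint): Turn of the star wheel in rad, growing clockwise seen from above; starts at 0 to 0.6. Ram advances 10 mm per rad; it stays where left. Free running takes about 0.4 N m (7 N at 57 mm from the axis); squeezing the plug adds 0.01 N m per newton. A good nip adds 0.2 to 0.3 N m, 0.5 N m extra cracks the plug. 2 to 4 rad needed in all: several spokes in turn.
- jar: Loose amber jar with black cap, 52 mm diameter, 70 mm tall; origin under its centre. Leave it.
- driver: Loose red-handled screwdriver lying on the table beyond the vice. Leave it.
- lens: Loose dark steel microscope objective standing up, 34 mm diameter, 50 mm tall; origin under its centre. Leave it.
- dish: Loose shallow glass dish, 80 mm diameter, 14 mm tall; origin under its centre. Leave it.
- vice: Fixed core vice, aluminium bed 100 x 300 x 20 mm, long along its local y; origin on the table. At local -y the blue end stop with a brass button, in the middle the cradle, at +y the blue ram housing (72 mm high) with the star wheel on top. The end stop is set anew each time: its button is 27 to 37 mm from cradle_mid towards -y, not reported.
There are look-alikes about, which are no part of the job. Of the things that look like the part that bears core_red_centre, the middle-sized one is meant.

How it is judged:
By the outcome, as a careful person would: the job done as asked, in the order asked, and still so for the second after the job is handed in, with the robot touching nothing.
It also fails if it takes over 72 s, if anything falls off the work surface, if the arm or the gripper's body presses on something with over 40 N, if the wrist force passes 120 N, or if a joint passes its speed limit or range.

### The arm

A 7-joint arm with a two-finger parallel gripper is mounted at the origin on the work surface. World frame = base frame: x ahead of the robot, y to its left, z up, the work surface at z = 0. Lengths are in m, angles in rad, forces in N, time in s.
With the tool pointing down it reaches from about 0.425 to 0.925 m from the base axis. Payload 6.8 kg.
Tool frame: the origin (TCP) lies on the centre line of the jaws, within the pads' length; the fingertips stand 8 mm ahead of it and the grasp point (between the pads) lies 11 mm behind it (bot.tips_ahead is the distance from the TCP to the fingertips, in m); z points along the fingers, y is the line along which they close (so a half turn about z gives the same grasp; the last joint's range is limited). The gripper opens to 85 mm and grips with 20 to 120 N. Pads are 22 mm wide; open, the fingers measure 114 mm over their backs; the gripper's body (76 mm by 85 mm) begins 54 mm behind the grasp point. The pads swing forward as they close: fully open they stand 13 mm farther back than shut.
Start: joints at [1.066, 0.477, 0.022, 1.555, -0.011, 1.109, -0.083], TCP at [0.261, -0.623, 0.239] pointing down, gripper open.
Joint ranges: [-2.96, 2.96], [-0.34, 2.1], [-1.41, 1.46], [0.24, 2.44], [-1.37, 4.51], [0.17, 1.92], [-2.96, 2.96]. Speed limits (rad/s): [2.39, 2.39, 3.14, 3.14, 3.14, 3.14, 3.14].

### API

Orientations are given as a unit quaternion [w, x, y, z].
In Python, from station import bot gives the robot as it stands.
- The arm moves only by the tool send_rows, never from a script. Its argument "deltas" is text: rows parted by semicolons, each of 4 numbers parted by spaces: the shift along the tool's x, y, z in m, then the turn about the tool's z in degrees. In form: x y z spin; .... A call has 1 to 5 rows; each row is the pose to reach, as a shift and turn from the pose commanded when the call began, along the tool's axes at that moment; what a row does not reach only later rows make up. A row lasts 1/10 s, in which the tool goes at most 50 mm and 8.59 degrees, less where a joint would pass 70% of its speed; a pose out of reach is approached as far as the arm can. A call with a gripper value outside its range is refused whole. "claw" is the opening, from 0 (shut) to 1 (fully open), set as the call begins (left out, the last holds). The fingers move at their own pace and stop on an object; "force" is the grip in N (left out, the last holds). Time passes only in rows, so rows that repeat a pose let the fingers close. It gives the time, the measured TCP pose, the force, the opening and the grip force at its end, in the units of the state.
- bot.get_obs(): the state, without advancing time (a new reading comes with each control period).
- bot.read_camera(name): name is "side" or "top"; returns a dict with "img" (420x560x3 uint8, red, green, blue), "depth" (420x560 float32, m along the optical axis (not along the pixel's ray), 0 where there is no reading), "fx", "fy", "cx", "cy" (pixels), "camera_from_world" (4x4, takes a point from world to camera coordinates). Camera axes: x right, y up, looking along -z (the intrinsics and any distortion apply to the point x, -y, -z); pixel columns grow to the right and rows downward; lengths in m; the calibration is good to about 2 mm. A picture is of the moment at which its call begins.
- bot.hand_in(): hands the job in; it is judged then, once.
Trained networks look in a picture, given as the dict that the camera call returned (one of the last four; its "shot" number tells which), for a name from the list of things; names that differ only in an ending like _2 or _b are one class to them, and where a whole thing is asked for, a point or a joint stands for the part that bears it (a point fixed in the world has none). Each returns a list of dicts, best first, with "confidence" (0 to 1); they miss things now and then, are a little off and sometimes report something else, mostly with a low value. They report only what shows in the picture. A call takes as long as a camera call. They do not tell look-alikes from the thing itself.
- bot.masks_of(picture, query): "mask" (420x560 bool, what is visible of it).
- bot.landmark_of(picture, query): "xyz" ([x, y, z] in m, in world coordinates, good to about 4 mm: a listed point, or the origin of a listed thing).
The state is a dict: "t": time; "q": joint angles; "joint_vel": joint speeds; "joint_torque": joint torques, N m; "eef_pos": TCP position; "tool_rot": TCP orientation; "contact_force": force on the tool from outside, world axes, zero at the start; "torque": the same for the moment, N m; "gripper_width": opening from 0.0 (shut) to 1.0 (fully open); "grasp_force": force on a finger pad.
Only numpy, scipy, OpenCV 4.12 (cv2) and the standard library are available. Lean on these libraries where they do the work, as an engineer would, in place of code of your own. Each camera call takes 0.05 s, during which the arm holds its last target. There are 200 camera calls.

## Working session

There is one attempt and no reset: what is moved stays moved. The work goes in short steps, Python scripts to look and compute and a tool call to move; the robot and the scene stay as the last step left them, time stands still between calls to the robot, and variables do not carry over. Pictures are saved under pics/ and viewed, at most 10 in all, crops included, and the job is handed in when it is done.

Besides the shell and the picture viewer there is one more tool, called as name(argument=value, ...) on one line, values as JSON. send_rows: Moves the arm, as the interface text tells. Its arguments: {"type":"object","properties":{"deltas":{"type":"string"},"claw":{"type":"number"},"force":{"type":"number"}},"required":["deltas"]}

```bash
ls; mkdir -p pics
cat > h.py <<'E'
import numpy as np, cv2
from station import bot
def world(p,u,v,d):
    c=np.array([(u-p['cx'])/p['fx']*d,-(v-p['cy'])/p['fy']*d,-d,1]); return (np.linalg.inv(p['camera_from_world'])@c)[:3]
def pix(p,X):
    c=p['camera_from_world']@np.append(X,1); return p['cx']+p['fx']*c[0]/-c[2], p['cy']-p['fy']*c[1]/-c[2]
def save(p,n): cv2.imwrite('pics/'+n,p['img'][:,:,::-1])
E
python3 - <<'E'
from h import *
np.set_printoptions(precision=3,suppress=True)
ps={n:bot.read_camera(n) for n in('top','side')}
for n,p in ps.items():
    print(n,[k for k in p])
    for q in['core_red_centre','core_dark_centre','core_pale_centre','rack','cradle_mid','ram_nose','hub','vice','jar','lens','dish','driver']:
        print(q,[(round(r['confidence'],2),r['xyz'],np.round(pix(p,r['xyz']))) for r in bot.landmark_of(p,q)[:4]])
im=np.hstack([p['img'] for p in ps.values()])
save(ps['top'],'top.png');save(ps['side'],'side.png')
print(bot.get_obs())
E
```

```text
pics
top ['img', 'depth', 'fx', 'fy', 'cx', 'cy', 'camera_from_world', 'shot']
core_red_centre [(0.84, [0.5079, -0.2674, 0.0359], array([359., 244.])), (0.63, [0.4967, -0.1644, 0.0122], array([312., 250.])), (0.49, [0.4765, -0.3661, 0.0114], array([402., 258.]))]
core_dark_centre [(0.73, [0.577, -0.2622, 0.034], array([356., 213.])), (0.19, [0.5074, -0.2673, 0.0367], array([359., 244.]))]
core_pale_centre [(0.85, [0.4354, -0.2662, 0.0382], array([360., 278.])), (0.6, [0.6698, -0.4101, -0.0002], array([416., 173.]))]
rack [(0.6, [0.5057, -0.2626, 0.0009], array([354., 245.]))]
cradle_mid [(0.71, [0.547, 0.0823, 0.0023], array([204., 229.])), (0.65, [0.5589, -0.0164, 0.0555], array([244., 221.])), (0.58, [0.672, -0.4082, -0.0003], array([415., 172.])), (0.28, [0.7515, 0.0335, 0.0015], array([225., 142.]))]
ram_nose [(0.46, [0.5547, 0.0324, 0.0521], array([221., 224.]))]
hub [(0.82, [0.5405, 0.1524, 0.1032], array([158., 230.]))]
vice [(0.89, [0.545, 0.081, 0.0014], array([204., 230.]))]
jar [(0.61, [0.6718, -0.4097, -0.0021], array([416., 173.]))]
lens [(0.74, [0.7522, 0.0356, 0.0003],
[... 1010 characters left out ...]
342, -0.0016], array([173., 239.]))]
dish [(0.86, [0.369, 0.0303, -0.0011], array([316., 336.])), (0.36, [0.5555, 0.0357, 0.0546], array([237., 265.]))]
driver [(0.55, [0.7522, -0.163, -0.0032], array([237., 197.]))]
{'t': 1.3, 'q': array([ 1.066,  0.477,  0.022,  1.555, -0.012,  1.109, -0.083]), 'joint_vel': array([0.001, 0.001, 0.001, 0.   , 0.   , 0.001, 0.001]), 'joint_torque': array([ -0.   , -59.632,   1.606, -28.154,   0.012,   0.002,   0.   ]), 'eef_pos': array([ 0.261, -0.623,  0.239]), 'tool_rot': array([-0.   ,  0.98 ,  0.197,  0.   ]), 'contact_force': array([-0.165, -0.18 ,  0.452]), 'torque': array([0.026, 0.004, 0.012]), 'grasp_force': 0.0, 'gripper_width': 1.0022523960733132}
```

View pics/top.png

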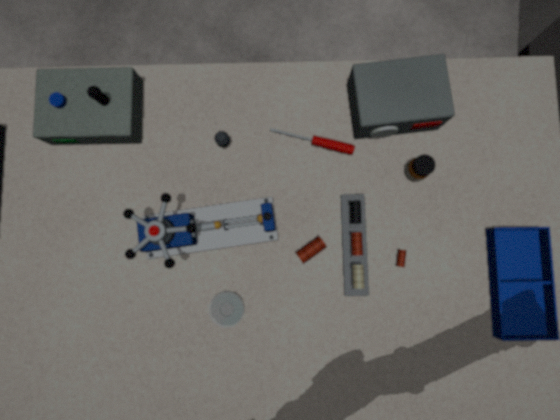

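View pics/side.png

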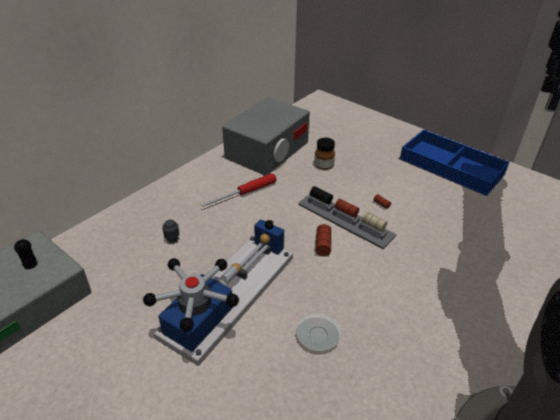

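Run:
```python
from h import *
np.set_printoptions(precision=4,suppress=True)
p=bot.read_camera('top'); s=bot.read_camera('side')
a=cv2.resize(p['img'][185:305,110:250],None,fx=4,fy=4,interpolation=cv2.INTER_CUBIC)
b=cv2.resize(p['img'][185:305,295:410],None,fx=2,fy=2,interpolation=cv2.INTER_CUBIC)
im=np.zeros((480,800,3),np.uint8); im[:480,:560]=a; im[:240,570:800]=b
cv2.imwrite('pics/crop.png',im[:,:,::-1])
for n,P in(('top',p),('side',s)):
  for q in ['core_red_centre','core_dark_centre','core_pale_centre','rack']:
    for r in bot.masks_of(P,q)[:3]:
      m=r['mask']; v,u=np.nonzero(m&(P['depth']>0)); 
      W=np.array([world(P,x,y,P['depth'][y,x]) for x,y in zip(u,v)])
      t=W[W[:,2]>np.percentile(W[:,2],60)-.004]
      rc=cv2.minAreaRect((W[:,:2]*1000).astype(np.float32))
      print(n,q,round(r['confidence'],2),m.sum(),(u.mean(),v.mean()),rc,np.percentile(W[:,2],[5,50,95]))
h=np.array([0.5392,.150,.105])
# black balls
for n,P in(('top',p),('side',s)):
  g=P['img'].max(2)<45
  nl,l,st,c=cv2.connectedComponentsWithStats(g.astype(np.uint8))
  for i in range(1,nl):
    if 15<st[i,4]<600:
      v,u=np.nonzero(l==i); W=np.array([world(P,x,y,P['depth'][y,x]) for x,y in zip(u,v)])
      w=np.median(W,0)
      if np.hypot(*(w-h)[:2])<.1: print(n,c[i],w,np.hypot(*(w-h)[:2]),np.degrees(np.arctan2(*(w-h)[1::-1])))
```

```text
top core_red_centre 0.93 457 (np.float64(311.13377192982455), np.float64(248.68640350877192)) ((499.0555419921875, -164.17901611328125), (34.313392639160156, 71.02397918701172), 35.51594543457031) [0.0178 0.0304 0.0345]
top core_red_centre 0.56 261 (np.float64(356.6860465116279), np.float64(243.21317829457365)) ((509.801025390625, -260.93798828125), (23.591638565063477, 47.499263763427734), 89.16860961914062) [0.0386 0.0468 0.0501]
top core_red_centre 0.48 166 (np.float64(401.1393939393939), np.float64(256.92121212121214)) ((478.2686767578125, -366.1631774902344), (23.070152282714844, 42.026641845703125), 80.54241180419922) [0.0005 0.0176 0.0212]
top core_dark_centre 0.64 241 (np.float64(355.26141078838174), np.float64(210.71784232365144)) ((579.282958984375, -261.1387939453125), (24.754825592041016, 48.535400390625), 89.79134368896484) [0.0392 0.0467 0.0504]
top core_pale_centre 0.83 257 (np.float64(358.3543307086614), np.float64(275.1653543307087)) ((440.416015625, -262.5341796875), (49.29750061035156, 23.238550186157227), 2.9263498783111572) [0.0413 0.0469 0.0503]
top core_pale_ce
[... 2344 characters left out ...]
136.2753207937959
top [193.9 239.9] [0.5204 0.0914 0.054 ] 0.06150102174605405 -107.75957186722427
top [129.8889 253.7593] [0.4918 0.2043 0.1151] 0.07206762903362816 131.1023448610609
top [169.1228 262.6491] [0.4731 0.1248 0.1148] 0.07070675331580181 -159.11173613617504
side [172.6711 263.2237] [0.6014 0.142  0.1128] 0.06270548335890049 -7.361161732442675
side [221.2308 263.9231] [0.5369 0.0882 0.1128] 0.06185568710047962 -92.15330905652279
side [149.2679 299.2946] [0.5692 0.2176 0.1117] 0.07398958418234634 66.10518271258765
side [201.9565 306.6522] [0.5113 0.1604 0.0853] 0.02982500775571266 159.49835837734435
side [181.54 306.82] [0.5365 0.1819 0.0855] 0.031979703802858986 94.86201995622753
```

View pics/crop.png

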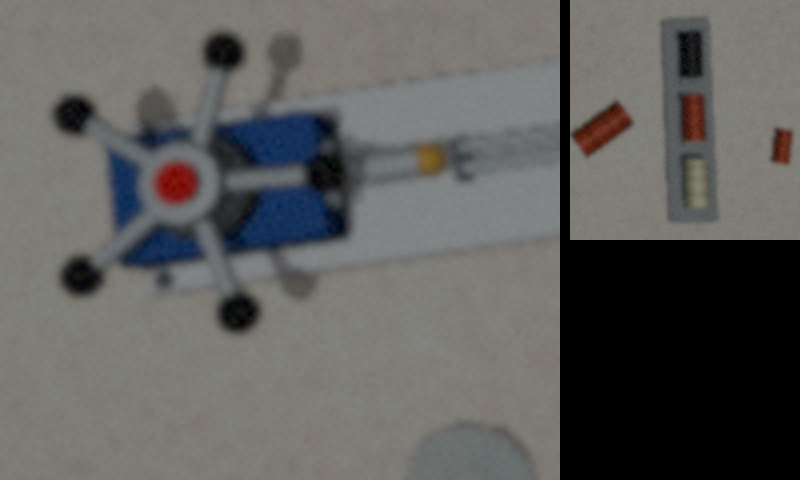

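Crop shows three red pieces: a large loose one at top-image (312,250), a middle one on the rack at (357,243) and a small loose one at (402,258). I choose the rack one. The wheel's hub is at about (.538,.151), with spokes at 58.4°+72°k.

send_rows(deltas="0.03 -0.02 0 4.4; 0.07 -0.045 0.01 8.8; 0.11 -0.071 0.02 13.2; 0.15 -0.097 0.03 17.6; 0.19 -0.123 0.04 22", claw=0.6)

```text
t: 2.3
eef_pos: [0.3895, -0.4342, 0.1992]
tool_rot: [0.0, 1.0, 0.005, 0.0]
contact_force: [1.1, -0.5, 0.2]
gripper_width: 0.6
grasp_force: 0.0
```

```bash
cat >> h.py <<'E'
def go(x,y,z,head):
    "shift and turn still to go, in tool axes"
    o=bot.get_obs(); w,a,b,c=o['tool_rot']; h=np.arctan2(2*(a*b+w*c),1-2*(b*b+c*c)); e=o['eef_pos']
    d=np.array([x,y,z])-e
    sp=(np.degrees(h)-head+180)%360-180
    print('t',round(o['t'],2),'pos',np.round(e,4),'head',round(np.degrees(h),2),'w',round(o['gripper_width'],3),'grip',round(o['grasp_force'],1),'F',np.round(o['contact_force'],1),'q',np.round(o['q'],2))
    print('TO GO',np.round([d[0]*np.cos(h)+d[1]*np.sin(h),d[0]*np.sin(h)-d[1]*np.cos(h),-d[2]],4),'spin',round(sp,2))
E
python3 -c "
from h import *
go(.5085,-.2625,.10,0.6)"
```

```text
t 2.3 pos [ 0.3895 -0.4342  0.1992] head 0.54 w 0.6 grip 0.0 F [ 1.1 -0.5  0.2] q [ 0.71  0.37  0.03  1.82 -0.01  0.95 -0.82]
TO GO [ 0.1206 -0.1705  0.0992] spin -0.06
```

send_rows(deltas="0.024 -0.034 0.02 0; 0.048 -0.068 0.04 0; 0.072 -0.102 0.06 0; 0.096 -0.136 0.08 0; 0.12 -0.17 0.099 0")

```text
t: 2.8
eef_pos: [0.5073, -0.2629, 0.0998]
tool_rot: [0.0, 1.0, 0.006, 0.0]
contact_force: [0.2, -1.0, 0.3]
gripper_width: 0.597
grasp_force: 0.0
```

Run:
```python
from h import *
s=bot.read_camera('side'); t=bot.read_camera('top')
go(.5085,-.2625,.026,0.6)
im=np.hstack([cv2.resize(s['img'][120:270,270:420],(400,400)),cv2.resize(t['img'][170:320,280:430],(400,400))])
cv2.imwrite('pics/c2.png',im[:,:,::-1])
```

```text
t 2.9 pos [ 0.5093 -0.2565  0.098 ] head 1.32 w 0.596 grip 0.0 F [-0.2  0.3 -0.2] q [ 0.39  0.48 -0.04  1.92  0.02  0.74 -1.21]
TO GO [-0.0009  0.006   0.072 ] spin 0.72
```

View pics/c2.png

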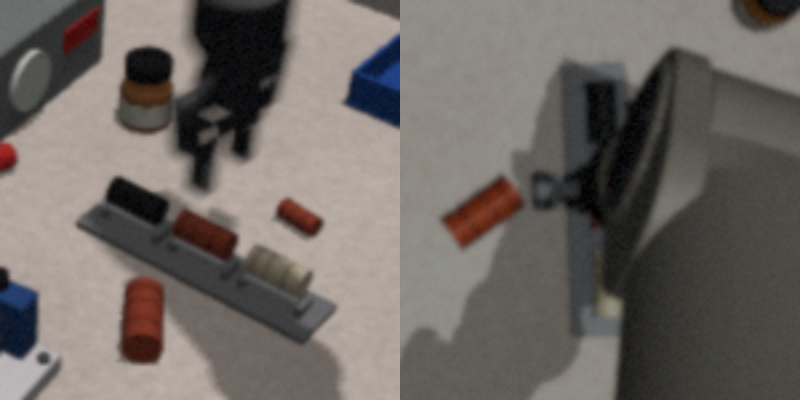

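The side view shows the gripper above the red plug (205,233 in the crop), with the fingers clear of the large red piece. I'll descend in stages.

send_rows(deltas="0 0 0 0; 0 0 0 0; 0 0 0.01 0")

```text
t: 3.2
eef_pos: [0.5068, -0.2665, 0.0917]
tool_rot: [0.001, 1.0, 0.005, 0.002]
contact_force: [-0.5, -1.2, -0.3]
gripper_width: 0.602
grasp_force: 0.0
```

```bash
python3 -c "
from h import *
go(.5085,-.2625,.026,0.6)"
```

```text
t 3.2 pos [ 0.5068 -0.2665  0.0917] head 0.57 w 0.602 grip 0.0 F [-0.5 -1.2 -0.3] q [ 0.4   0.49 -0.03  1.93  0.02  0.72 -1.21]
TO GO [ 0.0017 -0.004   0.0657] spin -0.03
```

send_rows(deltas="0 0 0.01 0; 0 0 0.02 0; 0 0 0.03 0; 0 0 0.035 0; 0 0 0.035 0")

```text
t: 3.7
eef_pos: [0.5057, -0.2639, 0.0542]
tool_rot: [-0.0, 1.0, 0.006, -0.001]
contact_force: [0.5, -0.8, -0.3]
gripper_width: 0.603
grasp_force: 0.0
```

```bash
python3 -c "
from h import *
go(.5085,-.2625,.026,0.6)"
```

```text
t 3.7 pos [ 0.5057 -0.2639  0.0542] head 0.73 w 0.603 grip 0.0 F [ 0.5 -0.8 -0.3] q [ 0.4   0.55 -0.03  1.94  0.03  0.65 -1.21]
TO GO [ 0.0028 -0.0014  0.0282] spin 0.13
```

send_rows(deltas="0.001 0 0.008 0; 0.002 0 0.016 0; 0.002 0 0.023 0; 0.002 0 0.027 0; 0.002 0 0.027 0")

```text
t: 4.2
eef_pos: [0.5079, -0.2639, 0.0275]
tool_rot: [-0.0, 1.0, 0.006, -0.001]
contact_force: [0.6, 0.6, -0.7]
gripper_width: 0.603
grasp_force: 0.0
```

send_rows(deltas="0 0 0 0; 0 0 0 0; 0 0 0 0; 0 0 0 0; 0 0 0 0", claw=0, force=40)

```text
t: 4.7
eef_pos: [0.5091, -0.2636, 0.0288]
tool_rot: [-0.0, 1.0, 0.007, 0.001]
contact_force: [0.5, 4.6, 5.5]
gripper_width: 0.282
grasp_force: 39.3
```

```bash
python3 -c "
from h import *
go(.5085,-.2625,.026,0.6)"
```

```text
t 4.7 pos [ 0.5091 -0.2636  0.0288] head 0.77 w 0.282 grip 39.3 F [0.5 4.6 5.5] q [ 0.39  0.59 -0.03  1.95  0.03  0.6  -1.21]
TO GO [-0.0006 -0.0011  0.0028] spin 0.17
```

send_rows(deltas="0 0 -0.01 0; 0 0 -0.03 0; 0 0 -0.06 0; 0 0 -0.09 0; 0 0 -0.12 0")

```text
t: 5.2
eef_pos: [0.5076, -0.2651, 0.1498]
tool_rot: [0.0, 1.0, 0.006, -0.0]
contact_force: [0.4, 0.1, -0.3]
gripper_width: 0.274
grasp_force: 39.4
```

Run:
```python
from h import *
p=bot.read_camera('top')
m=bot.masks_of(p,'vice')
v,u=np.nonzero(m[0]['mask']&(p['depth']>0))
W=np.array([world(p,x,y,p['depth'][y,x]) for x,y in zip(u,v)])
hub=np.array([.538,.151]); 
bed=W[abs(W[:,2]-.02)<.004]
print('bed',cv2.minAreaRect((bed[:,:2]*1000).astype(np.float32)), cv2.minAreaRect((W[W[:,2]>.015][:,:2]*1000).astype(np.float32)))
th=np.radians(7.7); ly=np.array([-np.sin(th),np.cos(th)]); c=np.array([.5608,-.0177])
l=(W[:,:2]-c)@ly; lx=(W[:,:2]-c)@np.array([np.cos(th),np.sin(th)])
for a in range(-80,80,5):
    k=(l*1000>=a)&(l*1000<a+5)
    if k.any(): 
        z=W[k,2]; print(a,'zmax',z.max().round(3),'lx of z>.03',np.round(lx[k][z>.03].mean() if (z>.03).any() else 0,4), 'bedx',lx[k].min().round(3),lx[k].max().round(3))
go(.5603,-.0147,.15,97.7)
```

```text
bed ((551.0777587890625, 63.98644256591797), (99.98814392089844, 298.2738342285156), 7.669304370880127) ((546.5463256835938, 66.49031066894531), (153.79954528808594, 307.8002014160156), 4.74709415435791)
-70 zmax 0.023 lx of z>.03 0 bedx -0.048 0.05
-65 zmax 0.071 lx of z>.03 0.0006 bedx -0.048 0.05
-60 zmax 0.026 lx of z>.03 0 bedx -0.048 0.054
-55 zmax 0.074 lx of z>.03 0.0309 bedx -0.049 0.05
-50 zmax 0.026 lx of z>.03 0 bedx -0.048 0.05
-45 zmax 0.076 lx of z>.03 0.0085 bedx -0.048 0.054
-40 zmax 0.04 lx of z>.03 0.0019 bedx -0.049 0.055
-35 zmax 0.061 lx of z>.03 -0.0066 bedx -0.049 0.055
-30 zmax 0.061 lx of z>.03 -0.0002 bedx -0.048 0.056
-25 zmax 0.046 lx of z>.03 0.0015 bedx -0.049 0.054
-20 zmax 0.047 lx of z>.03 0.0015 bedx -0.048 0.055
-15 zmax 0.046 lx of z>.03 0.0003 bedx -0.048 0.056
-10 zmax 0.046 lx of z>.03 0.0018 bedx -0.049 0.054
-5 zmax 0.047 lx of z>.03 0.0013 bedx -0.049 0.05
0 zmax 0.045 lx of z>.03 0.0005 bedx -0.048 0.051
5 zmax 0.046 lx of z>.03 0.0013 bedx -0.047 0.054
10 zmax 0.047 lx of z>.03 0.0014 bedx -0.049 0.05
15 zmax 0.047 lx of z>.03 0.0 bedx -0.048 0.051
20 zmax 0.045 lx of z>.03 0.0007 bedx -0.049 0.054
25 zmax 0.046 lx of z>.03 0.0021 bedx -0.049 0.05
30 zmax 0.047 lx of z>.03 0.0001 bedx -0.05 0.051
35 zmax 0.046 lx of z>.03 0.0012 bedx -0.049 0.049
40 zmax 0.047 lx of z>.03 -0.0 bedx -0.051 0.05
45 zmax 0.042 lx of z>.03 0.0008 bedx -0.05 0.051
50 zmax 0.064 lx of z>.03 0.0008 bedx -0.049 0.052
55 zmax 0.067 lx of z>.03 0.0007 bedx -0.049 0.05
60 zmax 0.066 lx of z>.03 0.0005 bedx -0.048 0.051
65 zmax 0.066 lx of z>.03 0.0008 bedx -0.047 0.049
70 zmax 0.066 lx of z>.03 0.0012 bedx -0.049 0.05
75 zmax 0.065 lx of z>.03 0.0004 bedx -0.048 0.05
t 5.3 pos [ 0.5104 -0.2663  0.1529] head 0.65 w 0.276 grip 39.4 F [-0.1  0.1  0. ] q [ 0.39  0.41 -0.03  1.88  0.02  0.84 -1.2 ]
TO GO [ 0.0528 -0.251   0.0029] spin -97.05
```

send_rows(deltas="0.003 -0.015 0 -6; 0.007 -0.032 0 -13; 0.011 -0.05 0 -20; 0.014 -0.067 0 -27; 0.018 -0.085 0 -34")

```text
t: 5.8
eef_pos: [0.5245, -0.1791, 0.1478]
tool_rot: [0.0, 0.954, 0.3, -0.001]
contact_force: [0.5, 0.0, -0.5]
gripper_width: 0.274
grasp_force: 39.4
```

send_rows(deltas="0.012 -0.012 0 -7; 0.024 -0.024 0 -14; 0.036 -0.036 0 -21; 0.049 -0.049 0 -28; 0.061 -0.061 0 -35")

```text
t: 6.3
eef_pos: [0.5401, -0.0941, 0.1478]
tool_rot: [-0.0, 0.819, 0.573, -0.001]
contact_force: [0.6, 0.1, -0.1]
gripper_width: 0.278
grasp_force: 39.4
```

```bash
python3 -c "
from h import *
go(.5611,-.0126,.10,97.7)"
```

```text
t 6.3 pos [ 0.5401 -0.0941  0.1478] head 69.98 w 0.278 grip 39.4 F [ 0.6  0.1 -0.1] q [ 0.34  0.4  -0.35  1.93  0.18  0.84 -0.45]
TO GO [ 0.0837 -0.0082  0.0478] spin -27.72
```

send_rows(deltas="0.018 -0.002 0 -6; 0.036 -0.004 0 -12; 0.054 -0.006 0 -18; 0.072 -0.007 0 -24; 0.084 -0.008 0.01 -27.7")

```text
t: 6.8
eef_pos: [0.5631, -0.0118, 0.1386]
tool_rot: [0.001, 0.658, 0.753, 0.001]
contact_force: [1.0, 0.3, -0.5]
gripper_width: 0.276
grasp_force: 39.4
```

send_rows(deltas="0 0 0.01 0; 0 0 0.02 0; 0 0 0.03 0; 0 0 0.04 0; 0 0 0.04 0")

```text
t: 7.3
eef_pos: [0.561, -0.0133, 0.0964]
tool_rot: [-0.001, 0.66, 0.751, -0.001]
contact_force: [-0.4, -0.1, -0.2]
gripper_width: 0.279
grasp_force: 39.4
```

Run:
```python
from h import *
s=bot.read_camera('side');t=bot.read_camera('top')
go(.5611,-.0126,.0475,97.7)
im=np.hstack([cv2.resize(s['img'][190:310,180:300],(400,400)),cv2.resize(t['img'][170:290,170:290],(400,400))])
cv2.imwrite('pics/c3.png',im[:,:,::-1])
```

```text
t 7.4 pos [ 0.5621 -0.0128  0.098 ] head 97.4 w 0.278 grip 39.4 F [-0.2  0.7 -0. ] q [ 0.26  0.51 -0.44  1.92  0.3   0.78 -0.22]
TO GO [ 0.0003 -0.001   0.0505] spin -0.3
```

View pics/c3.png

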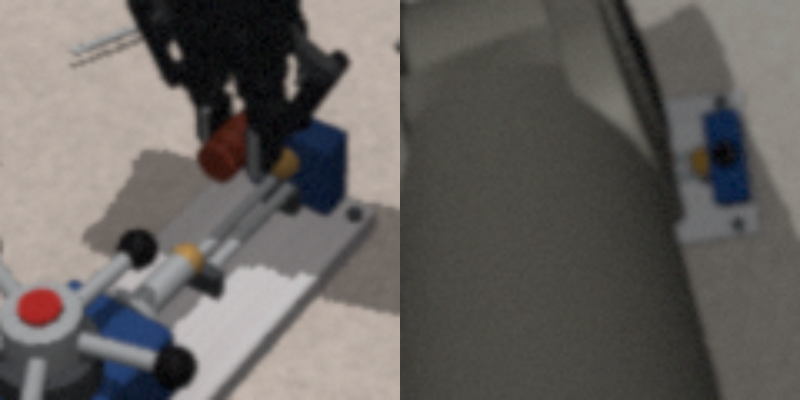

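The side view shows the plug (225,150 in the crop) above the cradle and in line with it, clear of the button (288,163) and nose (190,257).

send_rows(deltas="0 0 0.01 0; 0 0 0.02 0; 0 0 0.03 0; 0 0 0.04 0; 0 0 0.04 0")

```text
t: 7.9
eef_pos: [0.561, -0.0125, 0.0564]
tool_rot: [-0.001, 0.66, 0.752, -0.001]
contact_force: [0.3, -0.6, -0.3]
gripper_width: 0.282
grasp_force: 39.4
```

send_rows(deltas="0 0 0.003 0; 0 0 0.006 0; 0 0 0.009 0; 0 0 0.009 0; 0 0 0.009 0")

```text
t: 8.4
eef_pos: [0.5623, -0.0125, 0.0494]
tool_rot: [0.0, 0.66, 0.751, 0.0]
contact_force: [0.6, 0.1, -0.4]
gripper_width: 0.275
grasp_force: 39.4
```

```bash
python3 -c "
from h import *
go(.5611,-.0126,.0475,97.7)"
```

```text
t 8.4 pos [ 0.5623 -0.0125  0.0494] head 97.44 w 0.275 grip 39.4 F [ 0.6  0.1 -0.4] q [ 0.23  0.58 -0.41  1.94  0.35  0.69 -0.26]
TO GO [ 0.     -0.0012  0.0019] spin -0.26
```

send_rows(deltas="0 0 0.0015 0; 0 0 0.003 0; 0 0 0.003 0")

```text
t: 8.7
eef_pos: [0.5625, -0.0125, 0.0479]
tool_rot: [0.001, 0.66, 0.751, -0.0]
contact_force: [-5.6, -1.3, 16.4]
gripper_width: 0.274
grasp_force: 41.7
```

```bash
python3 -c "
from h import *
go(.5611,-.0126,.0475,97.7)"
```

```text
t 8.7 pos [ 0.5625 -0.0125  0.0479] head 97.43 w 0.274 grip 41.7 F [-5.6 -1.3 16.4] q [ 0.23  0.58 -0.41  1.95  0.35  0.68 -0.27]
TO GO [ 0.0001 -0.0014  0.0004] spin -0.27
```

send_rows(deltas="0 -0.001 -0.001 0; 0 -0.001 -0.001 0; 0 -0.001 -0.001 0")

```text
t: 9.0
eef_pos: [0.5618, -0.0126, 0.048]
tool_rot: [0.0, 0.66, 0.751, 0.0]
contact_force: [-2.0, -0.1, 7.3]
gripper_width: 0.276
grasp_force: 40.0
```

send_rows(deltas="0 0 0 0; 0 0 0 0; 0 0 0 0; 0 0 0 0", claw=0.6)

```text
t: 9.4
eef_pos: [0.5611, -0.0126, 0.0471]
tool_rot: [-0.0, 0.66, 0.751, -0.0]
contact_force: [-0.0, 0.2, 0.0]
gripper_width: 0.598
grasp_force: 0.0
```

send_rows(deltas="0 0 -0.01 0; 0 0 -0.025 0; 0 0 -0.05 0; 0 0 -0.085 0; 0 0 -0.12 0")

```text
t: 9.9
eef_pos: [0.5612, -0.0124, 0.1697]
tool_rot: [0.0, 0.66, 0.752, 0.0]
contact_force: [0.5, -0.0, -0.4]
gripper_width: 0.6
grasp_force: 0.0
```

```bash
python3 -c "
from h import *
go(.5611,-.0126,.17,97.7)"
```

```text
t 9.9 pos [ 0.5612 -0.0124  0.1697] head 97.45 w 0.6 grip 0.0 F [ 0.5 -0.  -0.4] q [ 0.29  0.41 -0.48  1.87  0.24  0.91 -0.17]
TO GO [-0.0002 -0.0001 -0.0003] spin -0.25
```

send_rows(deltas="0.015 0 0 -5; 0.035 0 0 -10; 0.06 0.001 0 -15; 0.085 0.001 0 -20; 0.11 0.001 0 -25", claw=0)

```text
t: 10.4
eef_pos: [0.5482, 0.0976, 0.1689]
tool_rot: [0.001, 0.48, 0.877, 0.0]
contact_force: [0.3, 0.8, 0.5]
gripper_width: 0.0
grasp_force: 0.0
```

```bash
cat >> h.py <<'E'
HUB=np.array([.538,.151])
def wheel(s,perp=.016,z=.103,rad=.045):
    a=np.radians(s); u=np.array([np.cos(a),np.sin(a)]); n=np.array([-u[1],u[0]])
    P=HUB+rad*u+perp*n; go(P[0],P[1],z,s+90)
    o=bot.get_obs(); F=o['contact_force']; r=o['eef_pos'][:2]-HUB
    print('Fxr',round(r[0]*F[1]-r[1]*F[0],3),'Mz',round(o['torque'][2],3),'r,ang',np.hypot(*r).round(4),np.degrees(np.arctan2(r[1],r[0])).round(1))
E
python3 - <<'E'
from h import *
wheel(58.4,.031,.17)
t=bot.read_camera('top');s=bot.read_camera('side')
im=np.hstack([cv2.resize(s['img'][180:360,120:320],(400,360)),cv2.resize(t['img'][150:310,100:278],(400,360))])
cv2.imwrite('pics/c4.png',im[:,:,::-1])
E
```

```text
t 10.4 pos [0.5482 0.0976 0.1689] head 122.63 w 0.0 grip 0.0 F [0.3 0.8 0.5] q [ 0.19  0.43 -0.6   1.88  0.3   0.92  0.01]
TO GO [ 0.098   0.0473 -0.0011] spin -25.77
Fxr 0.023 Mz 0.027 r,ang 0.0544 -79.2
```

View pics/c4.png

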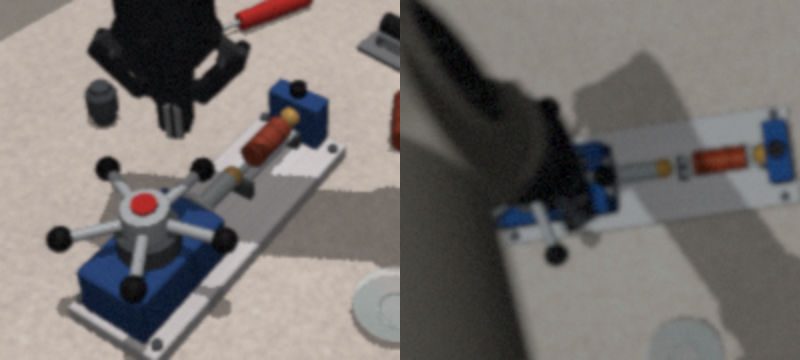

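The plug lies straight in the cradle (crop side view 270,140; top 720,160), between the nose and the button. Next I move over the gap behind the 58° spoke.

send_rows(deltas="0.02 0.009 0 -5; 0.04 0.019 0 -10; 0.06 0.028 0 -15; 0.08 0.038 0 -20; 0.098 0.047 0 -25.8")

```text
t: 11.0
eef_pos: [0.5354, 0.2049, 0.1685]
tool_rot: [0.001, 0.273, 0.962, 0.0]
contact_force: [0.8, 0.9, 0.7]
gripper_width: -0.002
grasp_force: 0.0
```

send_rows(deltas="0 0 0 0; 0 0 0.01 0; 0 0 0.02 0; 0 0 0.03 0; 0 0 0.03 0")

```text
t: 11.5
eef_pos: [0.5342, 0.2027, 0.1352]
tool_rot: [-0.001, 0.275, 0.962, -0.001]
contact_force: [-0.2, 0.2, 0.4]
gripper_width: -0.003
grasp_force: 0.0
```

Run:
```python
from h import *
wheel(58.4,.031)
```

```text
t 11.5 pos [0.5342 0.2027 0.1352] head 148.13 w -0.003 grip 0.0 F [-0.2  0.2  0.4] q [ 0.06  0.52 -0.69  1.86  0.42  0.91  0.18]
TO GO [0.0007 0.0029 0.0322] spin -0.27
Fxr 0.009 Mz -0.004 r,ang 0.0519 94.2
```

Descend, watching for contact, then close up to the spoke.

send_rows(deltas="0 0.001 0.008 0; 0 0.002 0.016 0; 0 0.002 0.024 0; 0 0.002 0.032 0; 0 0.002 0.032 0")

```text
t: 12.0
eef_pos: [0.5354, 0.2058, 0.1039]
tool_rot: [-0.001, 0.274, 0.962, -0.001]
contact_force: [-1.2, -0.4, -0.2]
gripper_width: -0.004
grasp_force: 0.0
```

send_rows(deltas="-0.003 0 0 0; -0.006 0 0 0; -0.009 0 0 0; -0.012 0 0 0; -0.014 0 0 0")

```text
t: 12.5
eef_pos: [0.547, 0.1997, 0.1055]
tool_rot: [-0.001, 0.273, 0.962, 0.0]
contact_force: [-7.6, 2.8, 5.3]
gripper_width: -0.002
grasp_force: 4.3
```

Run:
```python
from h import *
wheel(58.4)
```

```text
t 12.5 pos [0.547  0.1997 0.1055] head 148.26 w -0.002 grip 4.3 F [-7.6  2.8  5.3] q [ 0.05  0.58 -0.67  1.86  0.46  0.87  0.17]
TO GO [-0.0019 -0.0012  0.0025] spin -0.14
Fxr 0.395 Mz -0.043 r,ang 0.0495 79.5
```

send_rows(deltas="-0.0048 0.0014 0 6; -0.0097 0.0023 0 12; -0.0147 0.0027 0 18; -0.0197 0.0026 0 24; -0.0246 0.002 0 30")

```text
t: 13.0
eef_pos: [0.5676, 0.1904, 0.1055]
tool_rot: [-0.002, 0.514, 0.858, 0.0]
contact_force: [-8.1, 5.0, 5.1]
gripper_width: -0.001
grasp_force: 4.3
```

Run:
```python
from h import *
wheel(28.4)
```

```text
t 13.0 pos [0.5676 0.1904 0.1055] head 118.14 w -0.001 grip 4.3 F [-8.1  5.   5.1] q [-0.02  0.57 -0.54  1.82  0.37  0.85 -0.25]
TO GO [-0.0046  0.0002  0.0025] spin -0.26
Fxr 0.468 Mz -0.039 r,ang 0.0493 53.1
```

send_rows(deltas="-0.0048 0.0014 0 6; -0.0097 0.0023 0 12; -0.0147 0.0027 0 18; -0.0197 0.0026 0 24; -0.0246 0.002 0 30")

```text
t: 13.5
eef_pos: [0.5817, 0.171, 0.1056]
tool_rot: [-0.002, 0.718, 0.696, 0.001]
contact_force: [-5.5, 8.2, 2.0]
gripper_width: 0.002
grasp_force: 4.2
```

Run:
```python
from h import *
wheel(-1.6)
```

```text
t 13.5 pos [0.5817 0.171  0.1056] head 88.18 w 0.002 grip 4.2 F [-5.5  8.2  2. ] q [-0.08  0.55 -0.41  1.81  0.28  0.83 -0.66]
TO GO [-0.0052  0.0019  0.0026] spin -0.22
Fxr 0.469 Mz -0.036 r,ang 0.048 24.6
```

send_rows(deltas="-0.0048 0.0014 0 6; -0.0097 0.0023 0 12; -0.0147 0.0027 0 18; -0.0147 0.0027 0 18")

```text
t: 13.9
eef_pos: [0.5849, 0.1557, 0.1056]
tool_rot: [-0.002, 0.818, 0.575, 0.001]
contact_force: [-2.6, 6.1, -0.4]
gripper_width: -0.003
grasp_force: 2.9
```

Run:
```python
from h import *
wheel(-19.6)
```

```text
t 13.9 pos [0.5849 0.1557 0.1056] head 70.21 w -0.003 grip 2.9 F [-2.6  6.1 -0.4] q [-0.11  0.54 -0.33  1.82  0.23  0.82 -0.9 ]
TO GO [-0.0042  0.0024  0.0026] spin -0.19
Fxr 0.3 Mz -0.062 r,ang 0.0471 5.7
```

send_rows(deltas="0.007 0 0 0; 0.015 0 0 0; 0.015 0 -0.02 0; 0.015 0 -0.04 0; 0.015 0 -0.055 0")

```text
t: 14.4
eef_pos: [0.5916, 0.1665, 0.1616]
tool_rot: [0.0, 0.818, 0.575, 0.001]
contact_force: [0.2, 0.2, -0.5]
gripper_width: -0.002
grasp_force: 0.0
```

Run:
```python
from h import *
wheel(56.5,.031,.155)
```

```text
t 14.4 pos [0.5916 0.1665 0.1616] head 70.23 w -0.002 grip 0.0 F [ 0.2  0.2 -0.5] q [-0.11  0.48 -0.35  1.76  0.2   0.93 -0.89]
TO GO [ 0.0184 -0.0646  0.0066] spin -76.27
Fxr 0.008 Mz -0.003 r,ang 0.0558 16.1
```

send_rows(deltas="0.002 -0.006 0 -7.6; 0.004 -0.013 0 -15.2; 0.006 -0.02 0 -22.8; 0.008 -0.026 0 -30.4; 0.009 -0.032 0 -38")

```text
t: 14.9
eef_pos: [0.5638, 0.1857, 0.1605]
tool_rot: [0.0, 0.584, 0.812, 0.0]
contact_force: [0.8, 0.2, 1.2]
gripper_width: 0.004
grasp_force: 0.0
```

send_rows(deltas="0.006 -0.004 0 -7.6; 0.012 -0.008 0 -15.2; 0.018 -0.012 0 -22.8; 0.023 -0.016 0 -30.4; 0.027 -0.02 0 -38")

```text
t: 15.4
eef_pos: [0.5364, 0.205, 0.1605]
tool_rot: [0.0, 0.288, 0.958, -0.0]
contact_force: [-0.3, 0.3, -0.3]
gripper_width: 0.002
grasp_force: 0.0
```

send_rows(deltas="0 0 0 0; 0 0 0.005 0; 0 0 0.01 0; 0 0 0.018 0; 0 0 0.018 0")

```text
t: 15.9
eef_pos: [0.5357, 0.2043, 0.1408]
tool_rot: [-0.001, 0.291, 0.957, -0.001]
contact_force: [-0.2, -0.4, -0.5]
gripper_width: 0.002
grasp_force: 0.0
```

Run:
```python
from h import *
t=bot.read_camera('side')
wheel(56.5,.031,.103)
a=np.array([[.538,.151,.105]]); 
im=cv2.resize(t['img'][200:350,120:320],(800,600))
cv2.imwrite('pics/c5.png',im[:,:,::-1])
```

```text
t 15.95 pos [0.5359 0.2045 0.1414] head 146.19 w 0.002 grip 0.0 F [-0.5 -0.3  0.8] q [ 0.03  0.51 -0.66  1.86  0.39  0.91  0.17]
TO GO [-0.0003  0.0015  0.0384] spin -0.31
Fxr 0.026 Mz 0.018 r,ang 0.0536 92.3
```

View pics/c5.png

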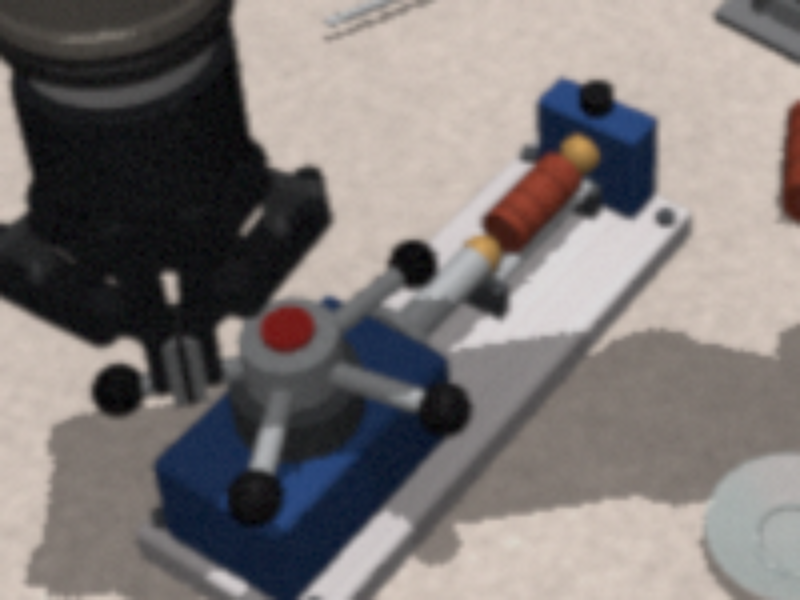

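The nose (482,248) is now close to the plug, and the gripper stands in the right gap between the spokes.

send_rows(deltas="0 0.001 0.008 0; 0 0.001 0.016 0; 0 0.001 0.024 0; 0 0.001 0.032 0; 0 0.001 0.038 0")

```text
t: 16.45
eef_pos: [0.5365, 0.2055, 0.1033]
tool_rot: [-0.0, 0.29, 0.957, -0.0]
contact_force: [-0.9, -0.6, -0.2]
gripper_width: 0.0
grasp_force: 0.0
```

send_rows(deltas="-0.003 0 0 0; -0.006 0 0 0; -0.009 0 0 0; -0.012 0 0 0; -0.015 0 0 0")

```text
t: 16.95
eef_pos: [0.5491, 0.1977, 0.1046]
tool_rot: [-0.0, 0.291, 0.957, 0.0]
contact_force: [-7.7, 3.4, 3.6]
gripper_width: -0.0
grasp_force: 4.1
```

send_rows(deltas="-0.0048 0.0014 0 6; -0.0097 0.0023 0 12; -0.0147 0.0027 0 18; -0.0197 0.0026 0 24; -0.0246 0.002 0 30")

```text
t: 17.45
eef_pos: [0.5681, 0.1883, 0.1044]
tool_rot: [-0.002, 0.529, 0.849, -0.0]
contact_force: [-8.7, 5.9, 4.9]
gripper_width: -0.002
grasp_force: 4.5
```

Run:
```python
from h import *
wheel(26.5)
```

```text
t 17.45 pos [0.5681 0.1883 0.1044] head 116.15 w -0.002 grip 4.5 F [-8.7  5.9  4.9] q [-0.05  0.56 -0.5   1.83  0.34  0.84 -0.26]
TO GO [-0.004   0.0014  0.0014] spin -0.35
Fxr 0.499 Mz -0.062 r,ang 0.0479 51.1
```

send_rows(deltas="-0.0048 0.0014 0 6; -0.0097 0.0023 0 12; -0.0147 0.0027 0 18; -0.0197 0.0026 0 24; -0.0246 0.002 0 30")

```text
t: 17.95
eef_pos: [0.5814, 0.1686, 0.1045]
tool_rot: [-0.003, 0.73, 0.683, 0.001]
contact_force: [-6.0, 9.1, 0.7]
gripper_width: -0.0
grasp_force: 4.4
```

Run:
```python
from h import *
wheel(-3.5)
```

```text
t 17.95 pos [0.5814 0.1686 0.1045] head 86.19 w -0.0 grip 4.4 F [-6.   9.1  0.7] q [-0.1   0.55 -0.37  1.82  0.25  0.82 -0.66]
TO GO [-0.0042  0.0027  0.0015] spin -0.31
Fxr 0.5 Mz 0.017 r,ang 0.0469 22.1
```

send_rows(deltas="-0.0048 0.0014 0 6; -0.0097 0.0023 0 12; -0.0147 0.0027 0 18; -0.0147 0.0027 0 18")

```text
t: 18.35
eef_pos: [0.5843, 0.1533, 0.1046]
tool_rot: [-0.002, 0.828, 0.561, 0.001]
contact_force: [-2.0, 7.1, -1.7]
gripper_width: 0.003
grasp_force: 3.1
```

Run:
```python
from h import *
wheel(-21.5)
```

```text
t 18.35 pos [0.5843 0.1533 0.1046] head 68.23 w 0.003 grip 3.1 F [-2.   7.1 -1.7] q [-0.14  0.53 -0.29  1.83  0.2   0.81 -0.91]
TO GO [-0.0031  0.0027  0.0016] spin -0.27
Fxr 0.333 Mz -0.009 r,ang 0.0464 2.8
```

send_rows(deltas="0.007 0 0 0; 0.015 0 0 0; 0.015 0 -0.02 0; 0.015 0 -0.04 0; 0.015 0 -0.055 0")

```text
t: 18.85
eef_pos: [0.5916, 0.1635, 0.1606]
tool_rot: [0.0, 0.828, 0.561, 0.001]
contact_force: [0.7, 0.0, -0.2]
gripper_width: -0.001
grasp_force: 0.0
```

Run:
```python
from h import *
wheel(53.3,.031,.155)
```

```text
t 18.85 pos [0.5916 0.1635 0.1606] head 68.23 w -0.001 grip 0.0 F [ 0.7  0.  -0.2] q [-0.14  0.48 -0.31  1.77  0.17  0.92 -0.9 ]
TO GO [ 0.02   -0.0635  0.0056] spin -75.07
Fxr -0.008 Mz 0.046 r,ang 0.055 13.1
```

send_rows(deltas="0.002 -0.006 0 -7.5; 0.004 -0.013 0 -15; 0.006 -0.02 0 -22.5; 0.008 -0.026 0 -30; 0.01 -0.032 0 -37.5")

```text
t: 19.35
eef_pos: [0.565, 0.1844, 0.1596]
tool_rot: [0.0, 0.602, 0.799, 0.0]
contact_force: [0.0, -0.2, 0.7]
gripper_width: 0.003
grasp_force: 0.0
```

send_rows(deltas="0.006 -0.004 0 -7.5; 0.012 -0.008 0 -15; 0.018 -0.012 0 -22.5; 0.023 -0.016 0 -30; 0.027 -0.019 0 -37.5")

```text
t: 19.85
eef_pos: [0.5392, 0.2054, 0.1595]
tool_rot: [0.0, 0.313, 0.95, -0.0]
contact_force: [-0.4, 0.1, -0.5]
gripper_width: -0.002
grasp_force: 0.0
```

send_rows(deltas="0 0 0 0; 0 0 0.005 0; 0 0 0.01 0; 0 0 0.018 0; 0 0 0.018 0")

```text
t: 20.35
eef_pos: [0.5385, 0.2046, 0.1398]
tool_rot: [-0.001, 0.316, 0.949, -0.001]
contact_force: [0.1, 0.3, -0.5]
gripper_width: -0.001
grasp_force: 0.0
```

Run:
```python
from h import *
t=bot.read_camera('side')
wheel(53.3,.031,.103)
im=cv2.resize(t['img'][200:350,120:320],(800,600))
cv2.imwrite('pics/c6.png',im[:,:,::-1])
```

```text
t 20.4 pos [0.5388 0.2049 0.1404] head 143.19 w -0.002 grip 0.0 F [-0.6  0.1 -0.2] q [-0.    0.5  -0.61  1.85  0.36  0.9   0.15]
TO GO [-0.0006  0.0013  0.0374] spin -0.11
Fxr 0.034 Mz 0.001 r,ang 0.0539 89.2
```

View pics/c6.png

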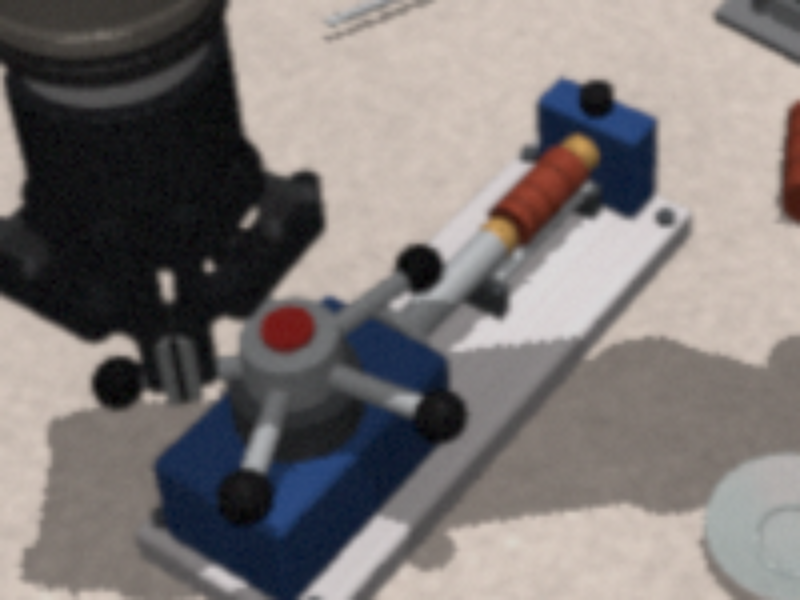

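The nose is against the plug (500,232), and the plug (545,190) is close to the button. I'll engage slowly now.

send_rows(deltas="0 0.001 0.008 0; 0 0.001 0.016 0; 0 0.001 0.024 0; 0 0.001 0.032 0; 0 0.001 0.037 0")

```text
t: 20.9
eef_pos: [0.5394, 0.2058, 0.1032]
tool_rot: [-0.0, 0.315, 0.949, -0.0]
contact_force: [-0.3, 1.0, -0.3]
gripper_width: -0.002
grasp_force: 0.0
```

send_rows(deltas="-0.003 0 0 0; -0.006 0 0 0; -0.009 0 0 0; -0.012 0 0 0; -0.015 0 0 0")

```text
t: 21.4
eef_pos: [0.5517, 0.1973, 0.1045]
tool_rot: [-0.0, 0.315, 0.949, 0.0]
contact_force: [-8.0, 4.4, 3.1]
gripper_width: 0.004
grasp_force: 4.3
```

Run:
```python
from h import *
wheel(53.3)
```

```text
t 21.4 pos [0.5517 0.1973 0.1045] head 143.22 w 0.004 grip 4.3 F [-8.   4.4  3.1] q [-0.01  0.56 -0.58  1.85  0.4   0.85  0.14]
TO GO [-0.0007 -0.0003  0.0015] spin -0.08
Fxr 0.43 Mz 0.01 r,ang 0.0483 73.5
```

send_rows(deltas="-0.0016 0.0005 0 2; -0.0032 0.001 0 4; -0.0048 0.0014 0 6; -0.0064 0.0018 0 8; -0.0081 0.0021 0 10")

```text
t: 21.9
eef_pos: [0.5568, 0.1962, 0.1044]
tool_rot: [-0.002, 0.396, 0.918, -0.0]
contact_force: [-8.5, 3.3, 4.7]
gripper_width: 0.002
grasp_force: 4.5
```

Run:
```python
from h import *
wheel(43.3)
```

```text
t 21.9 pos [0.5568 0.1962 0.1044] head 133.29 w 0.002 grip 4.5 F [-8.5  3.3  4.7] q [-0.03  0.56 -0.54  1.84  0.37  0.84 -0.  ]
TO GO [-0.004   0.0003  0.0014] spin -0.01
Fxr 0.447 Mz -0.05 r,ang 0.049 67.4
```

send_rows(deltas="-0.0016 0.0005 0 2; -0.0032 0.001 0 4; -0.0048 0.0014 0 6; -0.0064 0.0018 0 8; -0.0081 0.0021 0 10")

```text
t: 22.4
eef_pos: [0.5634, 0.1928, 0.1044]
tool_rot: [-0.003, 0.475, 0.88, 0.0]
contact_force: [-9.8, 6.5, 4.3]
gripper_width: 0.0
grasp_force: 5.4
```

Run:
```python
from h import *
wheel(33.3)
```

```text
t 22.4 pos [0.5634 0.1928 0.1044] head 123.33 w 0.0 grip 5.4 F [-9.8  6.5  4.3] q [-0.06  0.56 -0.5   1.83  0.34  0.84 -0.14]
TO GO [-0.005   0.0008  0.0014] spin 0.03
Fxr 0.573 Mz -0.066 r,ang 0.0489 58.7
```

send_rows(deltas="-0.0008 0.0002 0 1; -0.0016 0.0005 0 2; -0.0024 0.0007 0 3; -0.0032 0.001 0 4; -0.0032 0.001 0 4")

```text
t: 22.9
eef_pos: [0.5658, 0.1912, 0.1044]
tool_rot: [-0.003, 0.504, 0.863, 0.0]
contact_force: [-9.5, 6.8, 4.7]
gripper_width: -0.0
grasp_force: 5.5
```

Run:
```python
from h import *
wheel(29.3)
```

```text
t 22.9 pos [0.5658 0.1912 0.1044] head 119.41 w -0.0 grip 5.5 F [-9.5  6.8  4.7] q [-0.06  0.56 -0.48  1.83  0.33  0.84 -0.19]
TO GO [-0.0054  0.0011  0.0014] spin 0.11
Fxr 0.569 Mz -0.001 r,ang 0.0488 55.3
```

send_rows(deltas="-0.0008 0.0002 0 1; -0.0016 0.0005 0 2; -0.0024 0.0007 0 3; -0.0032 0.001 0 4; -0.004 0.0012 0 5")

```text
t: 23.4
eef_pos: [0.5686, 0.1891, 0.1045]
tool_rot: [-0.003, 0.542, 0.841, 0.0]
contact_force: [-10.3, 8.1, 5.0]
gripper_width: -0.004
grasp_force: 6.3
```

Run:
```python
from h import *
wheel(24.3)
```

```text
t 23.4 pos [0.5686 0.1891 0.1045] head 114.42 w -0.004 grip 6.3 F [-10.3   8.1   5. ] q [-0.07  0.55 -0.46  1.83  0.31  0.84 -0.26]
TO GO [-0.0061  0.0014  0.0015] spin 0.12
Fxr 0.64 Mz 0.009 r,ang 0.0488 51.2
```

send_rows(deltas="-0.0008 0.0002 0 1; -0.0016 0.0005 0 2; -0.0024 0.0007 0 3; -0.0024 0.0007 0 3")

```text
t: 23.8
eef_pos: [0.5702, 0.1876, 0.1044]
tool_rot: [-0.003, 0.563, 0.826, 0.001]
contact_force: [-10.7, 9.3, 4.0]
gripper_width: 0.0
grasp_force: 6.3
```

Run:
```python
from h import *
wheel(21.3)
```

```text
t 23.8 pos [0.5702 0.1876 0.1044] head 111.46 w 0.0 grip 6.3 F [-10.7   9.3   4. ] q [-0.08  0.55 -0.45  1.82  0.3   0.84 -0.3 ]
TO GO [-0.0064  0.0017  0.0014] spin 0.16
Fxr 0.69 Mz -0.052 r,ang 0.0488 48.6
```

The torque is now about 0.25 N m above free running, so that is a good nip. I'll back off and lift away.

send_rows(deltas="0.006 0 0 0; 0.012 0 0 0; 0.018 0 0 0; 0.02 0 0 0; 0.02 0 -0.01 0")

```text
t: 24.3
eef_pos: [0.5658, 0.2009, 0.1135]
tool_rot: [-0.001, 0.565, 0.825, -0.001]
contact_force: [-0.6, -0.1, -0.4]
gripper_width: -0.003
grasp_force: 0.0
```

send_rows(deltas="0 0 -0.02 0; 0 0 -0.05 0; 0 0 -0.08 0; 0 0 -0.12 0; 0 0 -0.12 0")

```text
t: 24.8
eef_pos: [0.5697, 0.2025, 0.241]
tool_rot: [0.003, 0.565, 0.825, 0.004]
contact_force: [0.3, 1.4, 0.9]
gripper_width: 0.004
grasp_force: 0.0
```

Run:
```python
from h import *
s=bot.read_camera('side');wheel(20,.031,.2)
im=cv2.resize(s['img'][130:350,120:413],(800,600))
cv2.imwrite('pics/c7.png',im[:,:,::-1])
```

```text
t 24.85 pos [0.5685 0.2016 0.2382] head 111.19 w -0.004 grip 0.0 F [-0.7  0.9  0.3] q [-0.07  0.4  -0.49  1.71  0.21  1.07 -0.26]
TO GO [-0.0061 -0.0011  0.0382] spin 1.19
Fxr 0.063 Mz -0.02 r,ang 0.0591 58.9
```

View pics/c7.png

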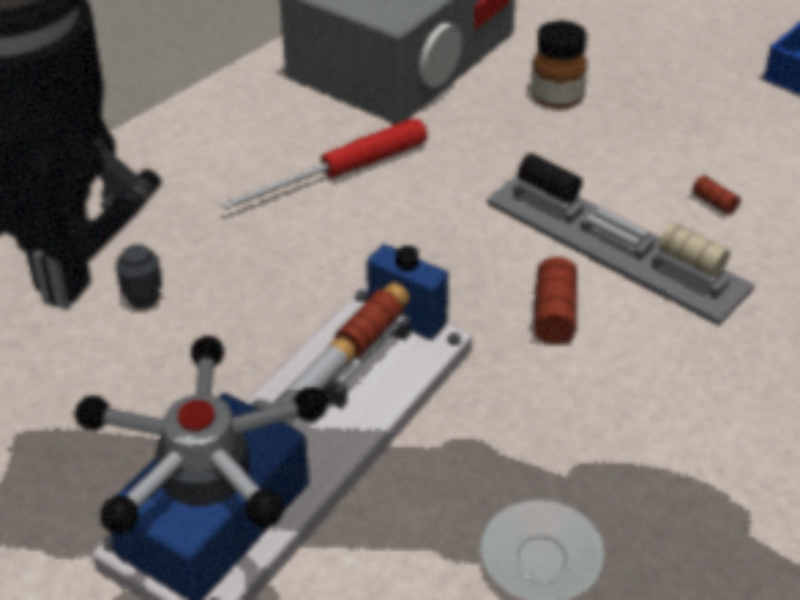

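The plug (370,322) is nipped between the nose (345,350) and the button (397,293). It is intact, the other things are where they were, and the gripper is clear.

```bash
python3 -c "
from h import *
print(bot.hand_in())"
```

```text
the job is handed in; nothing more can be done
None
```

The red core plug lies in the cradle, nipped against the end stop at roughly 25 N (estimated from about 0.25 N m of extra wheel torque). It took pushes on three spokes in turn; the plug looks intact, the other things look undisturbed, and the job was handed in at about 25 s.

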